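# Pack the sample cases by weight

### The arm

A 6-joint arm with a two-finger parallel gripper is mounted at the origin on a cart in front of the work surface, level with it; the furniture and walls round the work are solid. World frame = base frame: x ahead of the robot, y to its left, z up, the work surface at z = 0. Lengths are in m, angles in rad, forces in N, time in s.
With the tool pointing down it reaches from about 0.375 to 0.75 m from the base axis. Payload 9 kg.
Tool frame: the origin (TCP) lies at the very end of the fingers, on their centre line; the grasp point (between the pads) lies 19 mm behind it; z points along the fingers, x is the direction in which the jaws open and shut, and the axes are right-handed (so a half turn about z gives the same grasp; the last joint's range is limited). The gripper opens to 85 mm and grips with 20 to 120 N. Pads are 22 mm wide; open, the fingers measure 114 mm over their backs; the gripper's body (76 mm by 85 mm) begins 54 mm behind the grasp point. The pads swing forward as they close: fully open they stand 13 mm farther back than shut.
Start: joints at [-1.475, 0.104, 0.097, 1.564, 0, 1.353], TCP at [0.185, -0.571, 0.231] pointing down, gripper open.
Joint ranges: [-2.99, 2.99], [-0.84, 1.86], [-1.1, 1.16], [-1.84, 2.11], [-1.51, 1.56], [-3.14, 3.14]. Speed limits (rad/s): [2.22, 2.22, 2.57, 3.14, 3.14, 3.14].

### API

Orientations are given as a rotation vector (axis times angle).
In Python, from plant import env, vision gives the robot as it stands.
- The arm moves only by the tool play_rows, never from a script. Its argument "steps" is a list of rows, each a list of 7 numbers: the closure in counts, from 0 (fully open) to 255 (shut), then the shift along the world's x, y, z in mm, then the turn, a rotation vector about the world's x, y, z in rad. In form: [[gripper, tx, ty, tz, rx, ry, rz], ...]. A call has 1 to 20 rows; each row shifts and turns the commanded pose from where the row before left it; what a row does not reach is not made up. A row lasts 1/10 s, in which the tool goes at most 50 mm and 8.59 degrees, less where a joint would pass 70% of its speed; a pose out of reach is approached as far as the arm can. A call is refused whole if a number of a shift passes 50 or a number of a turn 0.15, either way. A call with a gripper value outside its range is refused whole. The fingers move at their own pace and stop on an object; "grip_force" is the grip in N (left out, the last holds). Time passes only in rows, so rows that do not move let the fingers close. It gives the time, the measured TCP pose, the force and the opening at its end, in the units of the state.
- env.get_obs(): the state, without advancing time (a new reading comes with each control period).
- vision.camera(name): name is "scene" or "top"; returns the picture (420x560x3 uint8, blue, green, red); there is no depth.
- vision.camera_info(name): a dict with "fovy" (degrees; the focal length in pixels is half the picture's height over the tangent of half this angle, whatever the lens; pixels are square), "cx", "cy" (the principal point, pixels), "dist" ([k1, k2, p1, p2, k3] as OpenCV has them; the pictures are not rectified), "R" (3x3) and "t" (3): a world point X has camera coordinates R X + t. Camera axes: x right, y down, z forward; pixel columns grow to the right and rows downward; lengths in m; the calibration is good to about 2 mm. A picture is of the moment at which its call begins. camera_info takes no time and is no camera call.
- env.sign_off(): hands the job in, once; it reports no verdict.
The state is a dict: "t": time; "joints": joint angles; "joint_vel": joint speeds; "joint_torque": joint torques, N m; "tool_pos": TCP position; "tool_rot": TCP orientation; "force": force on the tool from outside, world axes, zero at the start; "wrist_torque": the same for the moment, N m; "grip_width": finger opening in m.
Only numpy, scipy, OpenCV 4.12 (cv2) and the standard library are available. Lean on these libraries where they do the work, as an engineer would, in place of code of your own. Each camera call takes 0.05 s, during which the arm holds its last target.

### The job

Pack the three look-alike metal sample cases in the tilted grey box, stacked flat one on another: the heaviest on the floor of the box, the middle one on it and the lightest on top. They look the same, so heft them to find out which is which. Set the cases down rather than letting them fall, and leave the jar, marker and brush as they stand.

Things in the scene. Friction and masses are not known exactly. Their poses are not given: they have to be found in the camera images.
- case_a: One of three closed, rigid aluminium cases that look exactly alike, 110 x 54 x 25 mm. Origin: centre of the underside; x along the 110 mm, y along the 54 mm, z up. Starts flat on the bench, long side roughly fore and aft. They weigh about 0.75, 0.42 and 0.15 kg (each within 10 percent); which is which cannot be seen and is not tied to its place: it must be felt on lifting.
- case_b: Another of three closed, rigid aluminium cases that look exactly alike, 110 x 54 x 25 mm. Origin: centre of the underside; x along the 110 mm, y along the 54 mm, z up. Starts flat on the bench, long side roughly fore and aft. They weigh about 0.75, 0.42 and 0.15 kg (each within 10 percent); which is which cannot be seen and is not tied to its place: it must be felt on lifting.
- case_c: The third of three closed, rigid aluminium cases that look exactly alike, 110 x 54 x 25 mm. Origin: centre of the underside; x along the 110 mm, y along the 54 mm, z up. Starts flat on the bench, long side roughly fore and aft. They weigh about 0.75, 0.42 and 0.15 kg (each within 10 percent); which is which cannot be seen and is not tied to its place: it must be felt on lifting.
- box: Open grey box, fixed on a stand, its mouth leaning 0.42 rad from vertical towards the robot side. Origin: centre of the inner floor (60 mm above the bench); z out of the mouth, square to the floor; x along its length, up the slope away from the robot; y across, level. Inside 136 mm (x) by 66 mm (y). A case goes in with its 110 mm along x; three stacked are 75 mm high.
- rim (a point): Middle of the box's mouth, 80 mm above the floor's centre along the box's z; axes as the box. The end walls (-x and +x) are 80 mm high, the side walls (-y and +y) 62 mm, all 4 mm thick. Each side wall has a 70 mm wide slot in its middle, open from rim to floor, for the fingers on either side of a case.
- jar: White screw-cap sample jar, 36 mm across, 69 mm high, standing loose behind the cases; a bystander. Origin: centre of its underside.
- pen: Marker, 130 mm long, 16 mm thick, lying loose between the cases and the stand; a bystander. Origin: centre of its underside, y along it.
- brush: Wire brush with wooden handle, 132 mm long, 17 mm thick, lying loose behind the cases; a bystander. Origin: centre of its underside, y along it.
Things that resemble listed ones, but are neither listed nor needed, are in the scene too. Leave any purple look-alike of the case_b alone.

How it is judged:
On the way, in this order (a step that is already met when the one before it is completed fails the run):
1. the heaviest case (told by its weight on the box) lies flat and released on the floor of the box ((((x of case_a in the frame of box between -0.022 and 0.022 m and y of case_a in the frame of box between -0.012 and 0.012 m and angle between the z axis of case_a and the z axis of box, either way round below 0.1 rad and angle between case_a's own z axis and vertical below 1 rad and linear speed of case_a below 0.02 m/s and contact force between case_a and the fingers below 0.1 N) and z of case_a in the frame of box between -0.006 and 0.006 m and contact force between case_a and box above 5.6 N and contact force between case_a and case_b below 0.1 N and contact force between case_a and case_c below 0.1 N) or ((x of case_b in the frame of box between -0.022 and 0.022 m and y of case_b in the frame of box between -0.012 and 0.012 m and angle between the z axis of case_b and the z axis of box, either way round below 0.1 rad and angle between case_b's own z axis and vertical below 1 rad and linear speed of case_b below 0.02 m/s and contact force between case_b and the fingers below 0.1 N) and z of case_b in the frame of box between -0.006 and 0.006 m and contact force between case_b and box above 5.6 N and contact force between case_b and case_a below 0.1 N and contact force between case_b and case_c below 0.1 N) or ((x of case_c in the frame of box between -0.022 and 0.022 m and y of case_c in the frame of box between -0.012 and 0.012 m and angle between the z axis of case_c and the z axis of box, either way round below 0.1 rad and angle between case_c's own z axis and vertical below 1 rad and linear speed of case_c below 0.02 m/s and contact force between case_c and the fingers below 0.1 N) and z of case_c in the frame of box between -0.006 and 0.006 m and contact force between case_c and box above 5.6 N and contact force between case_c and case_a below 0.1 N and contact force between case_c and case_b below 0.1 N))), for 0.2 s.
2. the middle-weight case (told by its weight on the first) lies flat and released on it ((((x of case_a in the frame of box between -0.022 and 0.022 m and y of case_a in the frame of box between -0.012 and 0.012 m and angle between the z axis of case_a and the z axis of box, either way round below 0.1 rad and angle between case_a's own z axis and vertical below 1 rad and linear speed of case_a below 0.02 m/s and contact force between case_a and the fingers below 0.1 N) and (x of case_b in the frame of box between -0.022 and 0.022 m and y of case_b in the frame of box between -0.012 and 0.012 m and angle between the z axis of case_b and the z axis of box, either way round below 0.1 rad and angle between case_b's own z axis and vertical below 1 rad and linear speed of case_b below 0.02 m/s and contact force between case_b and the fingers below 0.1 N) and z of case_a in the frame of box between -0.006 and 0.006 m and z of case_b in the frame of box between 0.019 and 0.031 m and contact force between case_b and case_a between 2.6 and 5.4 N and contact force between case_b and case_c below 0.1 N) or ((x of case_a in the frame of box between -0.022 and 0.022 m and y of case_a in the frame of box between -0.012 and 0.012 m and angle between the z axis of case_a and the z axis of box, either way round below 0.1 rad and angle between case_a's own z axis and vertical below 1 rad and linear speed of case_a below 0.02 m/s and contact force between case_a and the fingers below 0.1 N) and (x of case_c in the frame of box between -0.022 and 0.022 m and y of case_c in the frame of box between -0.012 and 0.012 m and angle between the z axis of case_c and the z axis of box, either way round below 0.1 rad and angle between case_c's own z axis and vertical below 1 rad and linear speed of case_c below 0.02 m/s and contact force between case_c and the fingers below 0.1 N) and z of case_a in the frame of box between -0.006 and 0.006 m and z of case_c in the frame of box between 0.019 and 0.031 m and contact force between case_c and case_a between 2.6 and 5.4 N and contact force between case_c and case_b below 0.1 N) or ((x of case_b in the frame of box between -0.022 and 0.022 m and y of case_b in the frame of box between -0.012 and 0.012 m and angle between the z axis of case_b and the z axis of box, either way round below 0.1 rad and angle between case_b's own z axis and vertical below 1 rad and linear speed of case_b below 0.02 m/s and contact force between case_b and the fingers below 0.1 N) and (x of case_a in the frame of box between -0.022 and 0.022 m and y of case_a in the frame of box between -0.012 and 0.012 m and angle between the z axis of case_a and the z axis of box, either way round below 0.1 rad and angle between case_a's own z axis and vertical below 1 rad and linear speed of case_a below 0.02 m/s and contact force between case_a and the fingers below 0.1 N) and z of case_b in the frame of box between -0.006 and 0.006 m and z of case_a in the frame of box between 0.019 and 0.031 m and contact force between case_a and case_b between 2.6 and 5.4 N and contact force between case_a and case_c below 0.1 N) or ((x of case_b in the frame of box between -0.022 and 0.022 m and y of case_b in the frame of box between -0.012 and 0.012 m and angle between the z axis of case_b and the z axis of box, either way round below 0.1 rad and angle between case_b's own z axis and vertical below 1 rad and linear speed of case_b below 0.02 m/s and contact force between case_b and the fingers below 0.1 N) and (x of case_c in the frame of box between -0.022 and 0.022 m and y of case_c in the frame of box between -0.012 and 0.012 m and angle between the z axis of case_c and the z axis of box, either way round below 0.1 rad and angle between case_c's own z axis and vertical below 1 rad and linear speed of case_c below 0.02 m/s and contact force between case_c and the fingers below 0.1 N) and z of case_b in the frame of box between -0.006 and 0.006 m and z of case_c in the frame of box between 0.019 and 0.031 m and contact force between case_c and case_b between 2.6 and 5.4 N and contact force between case_c and case_a below 0.1 N) or ((x of case_c in the frame of box between -0.022 and 0.022 m and y of case_c in the frame of box between -0.012 and 0.012 m and angle between the z axis of case_c and the z axis of box, either way round below 0.1 rad and angle between case_c's own z axis and vertical below 1 rad and linear speed of case_c below 0.02 m/s and contact force between case_c and the fingers below 0.1 N) and (x of case_a in the frame of box between -0.022 and 0.022 m and y of case_a in the frame of box between -0.012 and 0.012 m and angle between the z axis of case_a and the z axis of box, either way round below 0.1 rad and angle between case_a's own z axis and vertical below 1 rad and linear speed of case_a below 0.02 m/s and contact force between case_a and the fingers below 0.1 N) and z of case_c in the frame of box between -0.006 and 0.006 m and z of case_a in the frame of box between 0.019 and 0.031 m and contact force between case_a and case_c between 2.6 and 5.4 N and contact force between case_a and case_b below 0.1 N) or ((x of case_c in the frame of box between -0.022 and 0.022 m and y of case_c in the frame of box between -0.012 and 0.012 m and angle between the z axis of case_c and the z axis of box, either way round below 0.1 rad and angle between case_c's own z axis and vertical below 1 rad and linear speed of case_c below 0.02 m/s and contact force between case_c and the fingers below 0.1 N) and (x of case_b in the frame of box between -0.022 and 0.022 m and y of case_b in the frame of box between -0.012 and 0.012 m and angle between the z axis of case_b and the z axis of box, either way round below 0.1 rad and angle between case_b's own z axis and vertical below 1 rad and linear speed of case_b below 0.02 m/s and contact force between case_b and the fingers below 0.1 N) and z of case_c in the frame of box between -0.006 and 0.006 m and z of case_b in the frame of box between 0.019 and 0.031 m and contact force between case_b and case_c between 2.6 and 5.4 N and contact force between case_b and case_a below 0.1 N))), for 0.2 s.
At the end, for the whole second after the job is handed in: All three cases lie in the box, released, at rest and flat (within 0.1 rad of its floor): heaviest on the floor, middle one on it, lightest on top, each within 6 mm of its stacked height. Order is told by the loads: about 1.5 N under the lightest, 5.6 N under the lighter two (x of case_a in the frame of box between -0.022 and 0.022 m and y of case_a in the frame of box between -0.012 and 0.012 m and angle between the z axis of each of case_a, case_b, case_c and the z axis of box, either way round below 0.1 rad and angle between each of case_a, case_b, case_c's own z axis and vertical below 1 rad and linear speed of each of case_a, case_b, case_c below 0.02 m/s and contact force between each of case_a, case_b, case_c and the fingers below 0.1 N and x of case_b in the frame of box between -0.022 and 0.022 m and y of case_b in the frame of box between -0.012 and 0.012 m and x of case_c in the frame of box between -0.022 and 0.022 m and y of case_c in the frame of box between -0.012 and 0.012 m and ((z of case_a in the frame of box between -0.006 and 0.006 m and z of case_b in the frame of box between 0.019 and 0.031 m and z of case_c in the frame of box between 0.044 and 0.056 m and contact force between case_b and case_a between 3 and 6.7 N and contact force between case_c and case_b between 0.5 and 2.5 N) or (z of case_a in the frame of box between -0.006 and 0.006 m and z of case_c in the frame of box between 0.019 and 0.031 m and z of case_b in the frame of box between 0.044 and 0.056 m and contact force between case_c and case_a between 3 and 6.7 N and contact force between case_b and case_c between 0.5 and 2.5 N) or (z of case_b in the frame of box between -0.006 and 0.006 m and z of case_a in the frame of box between 0.019 and 0.031 m and z of case_c in the frame of box between 0.044 and 0.056 m and contact force between case_a and case_b between 3 and 6.7 N and contact force between case_c and case_a between 0.5 and 2.5 N) or (z of case_b in the frame of box between -0.006 and 0.006 m and z of case_c in the frame of box between 0.019 and 0.031 m and z of case_a in the frame of box between 0.044 and 0.056 m and contact force between case_c and case_b between 3 and 6.7 N and contact force between case_a and case_c between 0.5 and 2.5 N) or (z of case_c in the frame of box between -0.006 and 0.006 m and z of case_a in the frame of box between 0.019 and 0.031 m and z of case_b in the frame of box between 0.044 and 0.056 m and contact force between case_a and case_c between 3 and 6.7 N and contact force between case_b and case_a between 0.5 and 2.5 N) or (z of case_c in the frame of box between -0.006 and 0.006 m and z of case_b in the frame of box between 0.019 and 0.031 m and z of case_a in the frame of box between 0.044 and 0.056 m and contact force between case_b and case_c between 3 and 6.7 N and contact force between case_a and case_b between 0.5 and 2.5 N))); the robot touches nothing.
It fails at once if a case is let go so that it falls (unheld and faster than 0.45 m/s, a fall of about 10 mm) ((linear speed of case_a above 0.45 m/s and contact force between case_a and the fingers below 0.05 N) or (linear speed of case_b above 0.45 m/s and contact force between case_b and the fingers below 0.05 N) or (linear speed of case_c above 0.45 m/s and contact force between case_c and the fingers below 0.05 N)).
It fails at once if the jar, marker or brush is shifted by more than 30 mm (distance of any of jar, pen, brush from where it was at the start of the episode above 0.03 m).
It fails at once if the jar is tipped (angle between jar's own z axis and vertical above 0.5 rad).
It also fails if it takes over 72 s, if anything falls off the work surface, if the arm or the gripper's body presses on something with over 40 N, if the wrist force passes 120 N, or if a joint passes its speed limit or range.

## Working session

There is one attempt and no reset: what is moved stays moved. The work goes in short steps, Python scripts to look and compute and a tool call to move; the robot and the scene stay as the last step left them, time stands still between calls to the robot, and variables do not carry over. Pictures are saved under pics/ and viewed, and the job is handed in when it is done.

Besides the shell and the picture viewer there is one more tool, called after "Emit:" as name(argument=value, ...), one argument or row to a line, values as JSON. play_rows: Moves the arm, as the interface text tells. Its arguments: {"type":"object","properties":{"steps":{"type":"array","items":{"type":"array","items":{"type":"number"}}},"grip_force":{"type":"number"}},"required":["steps"]}

```bash
mkdir -p pics; ls; python3 - <<'E'
from plant import env, vision
import cv2
o=env.get_obs(); print(o)
for n in ("scene","top"):
    im=vision.camera(n); cv2.imwrite(f"pics/{n}0.png",im); i=vision.camera_info(n); print(n,i)
E
```

```text
pics
{'t': 0.0, 'joints': array([-1.47470787e+00,  1.04691948e-01,  9.64569722e-02,  1.56388028e+00,
        1.63004094e-06,  1.35305301e+00]), 'joint_vel': array([ 3.79237908e-04, -3.82313555e-04,  1.57227470e-04,  3.03329171e-04,
       -9.97774416e-05, -1.87227518e-04]), 'joint_torque': array([ 6.04572324e-04, -5.56928658e+01,  5.03651941e+01,  1.66570995e-02,
       -3.16332453e-04,  1.10037675e-05]), 'tool_pos': array([ 0.18517587, -0.57036475,  0.23051985]), 'tool_rot': array([-2.54049943e+00,  1.84641656e+00,  1.37085121e-03]), 'force': array([ 0.26407678, -0.09940613, -0.27667131]), 'wrist_torque': array([-0.00789641, -0.02976387, -0.01279486]), 'grip_width': 0.08561990428414296}
scene {'fovy': 49.423704048211164, 'cx': 285.387138710607, 'cy': 215.2452967401445, 'dist': array([-0.10775883,  0.        ,  0.        ,  0.        ,  0.        ]), 'R': array([[-0.54817715, -0.83619006,  0.01697052],
       [-0.4065489 ,  0.24867725, -0.87913458],
       [ 0.73090342, -0.48882083, -0.47627134]]), 't': array([0.327622  , 0.3127569 , 0.64442268])}
top {'fovy': 49.51088807403488, 'cx': 278.9701687127123, 'cy': 207.35365556773712, 'dist': array([-0.03533801,  0.        ,  0.        ,  0.        ,  0.        ]), 'R': array([[-0.0181379 , -0.99981372,  0.00659907],
       [-0.9968197 ,  0.01757055, -0.07772877],
       [ 0.07759834, -0.00798792, -0.9969527 ]]), 't': array([0.01106   , 0.55058927, 1.14835406])}
```

View pics/scene0.png

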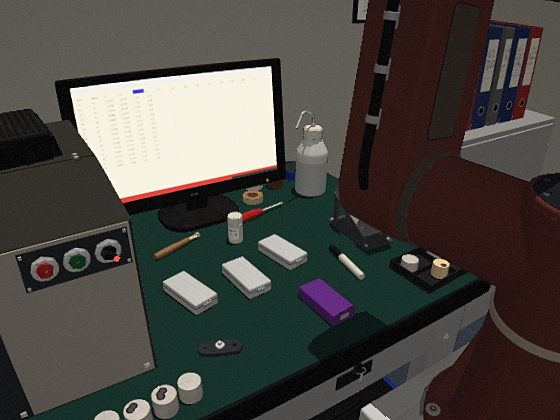

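View pics/top0.png

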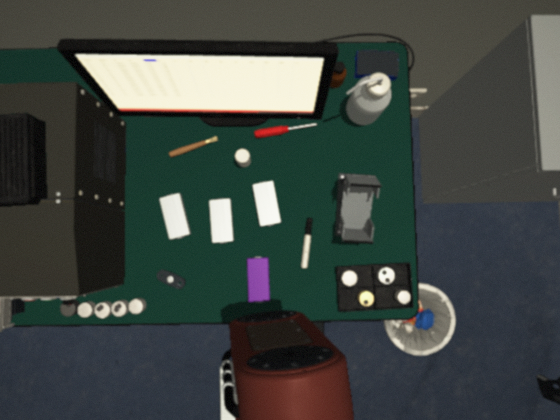

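The top view shows three white cases at about (174,215), (221,220) and (266,203). The box is at about (358,208), the pen at (307,243), the jar at (243,157) and the purple decoy at (258,279). Next I'll measure the cases and zoom in on the box.

```bash
cat > h.py <<'E'
import numpy as np, cv2
from plant import env, vision
def K(n):
    i=vision.camera_info(n); f=210/np.tan(np.radians(i['fovy'])/2)
    return np.array([[f,0,i['cx']],[0,f,i['cy']],[0,0,1]]),i['dist'],np.array(i['R']),np.array(i['t'])
def ray(n,p):
    k,d,R,t=K(n); u=cv2.undistortPoints(np.array(p,float).reshape(-1,1,2),k,d).reshape(-1,2)
    v=np.c_[u,np.ones(len(u))]@R; return -R.T@t, v/np.linalg.norm(v,axis=1)[:,None]
def plane(n,p,z):
    c,v=ray(n,p); return c+v*((z-c[2])/v[:,2])[:,None]
def tri(pa,pb,na="scene",nb="top"):
    c1,v1=ray(na,[pa]);c2,v2=ray(nb,[pb]); v1=v1[0];v2=v2[0]
    s=np.linalg.lstsq(np.c_[v1,-v2],c2-c1,rcond=None)[0]
    a=c1+s[0]*v1;b=c2+s[1]*v2; return (a+b)/2,np.linalg.norm(a-b)
def proj(n,X):
    k,d,R,t=K(n); return cv2.projectPoints(np.array(X,float).reshape(-1,1,3),cv2.Rodrigues(R)[0],t,k,d)[0].reshape(-1,2)
E
python3 - <<'E'
from h import *
im=cv2.imread('pics/top0.png'); hsv=cv2.cvtColor(im,cv2.COLOR_BGR2HSV)
m=((hsv[...,2]>150)&(hsv[...,1]<50)).astype(np.uint8)*255
cs,_=cv2.findContours(m,cv2.RETR_EXTERNAL,cv2.CHAIN_APPROX_NONE)
for c in cs:
    if cv2.contourArea(c)<150 or cv2.contourArea(c)>2500: continue
    P=plane("top",c.reshape(-1,2),0.025); r=cv2.minAreaRect((P[:,:2]*1000).astype(np.float32)); print(cv2.boundingRect(c),r)
s=cv2.imread('pics/scene0.png')
cv2.imwrite('pics/b1.png',cv2.resize(im[165:255,290:400],None,fx=7,fy=6.6,interpolation=cv2.INTER_CUBIC))
cv2.imwrite('pics/b2.png',cv2.resize(s[190:290,300:420],None,fx=6,fy=6,interpolation=cv2.INTER_CUBIC))
E
```

```text
(220, 378, 15, 42) ((74.6348648071289, 139.73130798339844), (101.63731384277344, 32.42072296142578), 0.9670851826667786)
(95, 303, 15, 15) ((298.08642578125, 453.297119140625), (35.20200729370117, 35.69695281982422), 0.2727217674255371)
(111, 302, 15, 14) ((301.3002014160156, 412.5534362792969), (35.775840759277344, 32.50725555419922), 89.24325561523438)
(387, 283, 68, 72) ((249.81033325195312, -363.51129150390625), (144.7144317626953, 178.72959899902344), 50.409568786621094)
(342, 271, 15, 15) ((367.57501220703125, -173.1491241455078), (35.71269226074219, 35.26188278198242), 88.82015991210938)
(378, 267, 17, 17) ((372.5605773925781, -268.28076171875), (41.10694122314453, 39.77824783325195), 43.749488830566406)
(209, 198, 24, 45) ((520.0612182617188, 150.46932983398438), (111.57938385009766, 54.82482147216797), 3.6988635063171387)
(160, 193, 30, 46) ((533.5517578125, 269.9881286621094), (111.71128845214844, 54.01988220214844), 13.881367683410645)
(253, 181, 28, 45) ((562.2410888671875, 33.738121032714844), (111.43135070800781, 54.88639450073242), 9.824836730957031)
(538, 78, 22, 91) ((762.765869140625, -720.6158447265625), (56.11137008666992, 243.15846252441406), 89.64592742919922)
(357, 73, 34, 38) ((851.907470703125, -259.65325927734375), (94.44049072265625, 85.64012908935547), 18.551109313964844)
```

View pics/b1.png

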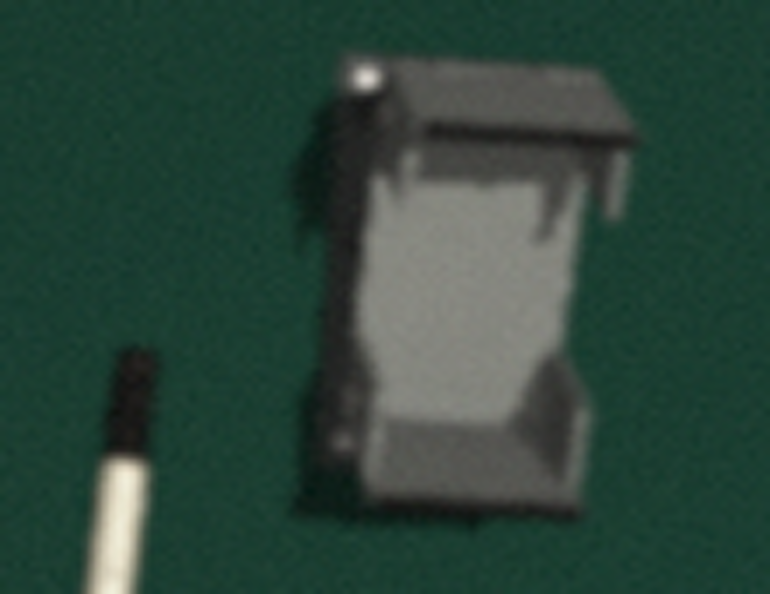

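View pics/b2.png

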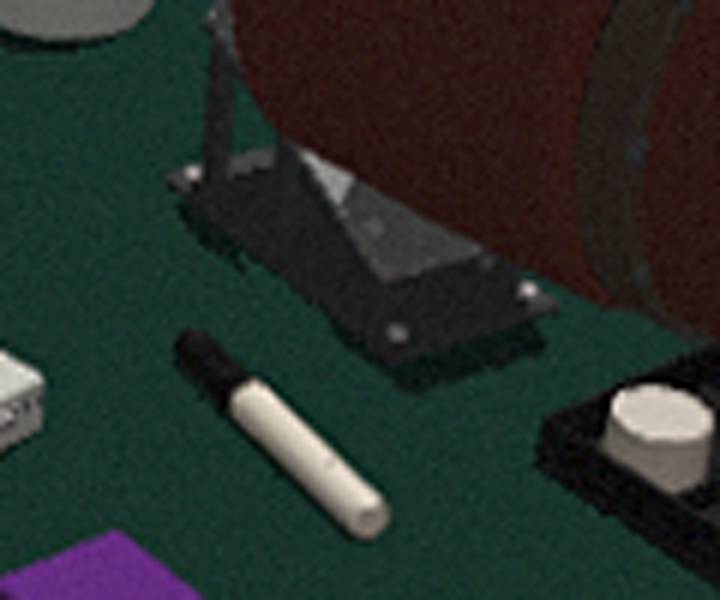

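```bash
python3 - <<'E'
from h import *
def px(a): a=np.array(a,float); return (a+.5)/[7,6.6]-.5+[290,165]
a=.42
near=plane("top",px([(365,503),(582,515)]),.060+.08*np.cos(a)-.072*np.sin(a))
far=plane("top",px([(425,125),(640,138)]),.060+.08*np.cos(a)+.072*np.sin(a))
fn=plane("top",px([(375,420),(512,425)]),.060-.068*np.sin(a))
for n,P,bx,bz in(("near",near,-.072,.08),("far",far,.072,.08),("floor-",fn,-.068,0)):
    mid=P.mean(0); d=P[0]-P[1]; yaw=np.arctan2(-d[0],d[1])
    print(n,P.round(4).tolist(),"len",np.linalg.norm(d),"yaw",yaw, "mid",mid, "offset x", bx*np.cos(a)-bz*np.sin(a))
    r=bx*np.cos(a)-bz*np.sin(a)
    print(" origin", mid[0]-r*np.cos(yaw), mid[1]-r*np.sin(yaw))
d=far.mean(0)-near.mean(0); print("yaw by axis",np.arctan2(d[1],d[0]), np.hypot(d[0],d[1]), .144*np.cos(a))
E
```

```text
near [[0.4619, -0.1459, 0.1037], [0.4562, -0.2197, 0.1037]] len 0.07406684441226748 yaw -0.07733219882058025 mid [ 0.45907141 -0.18278387  0.10368836] offset x -0.0983632399472518
 origin 0.5571406766097948 -0.19038293399341763
far [[0.5912, -0.1606, 0.1624], [0.5855, -0.2306, 0.1624]] len 0.07015106393437505 yaw -0.08092803065276763 mid [ 0.58834395 -0.19559568  0.16240587] offset x 0.033121567457720574
 origin 0.5553307830978514 -0.1929181450668996
floor- [[0.4938, -0.1607, 0.0323], [0.491, -0.2105, 0.0323]] len 0.04988693718704727 yaw -0.05704487934770601 mid [ 0.49242785 -0.18560738  0.03227229] offset x -0.062090047941236966
 origin 0.554416904568899 -0.18914737413394683
yaw by axis -0.09878443311355432 0.12990585707186605 0.13148480740497237
```

```bash
cat >> h.py <<'E'
from scipy.spatial.transform import Rotation as Ro
CASES={'L':(.5335,.2700,13.88),'M':(.5201,.1505,3.70),'R':(.5622,.0337,9.82)}
BOX=[.556,-.191,-.085]
def Rpick(y): c,s=np.cos(y),np.sin(y); return np.c_[[-s,c,0],[c,s,0],[0,0,-1]]
def Rbox():
    return Ro.from_euler('z',BOX[2]).as_matrix()@Ro.from_euler('y',-.42).as_matrix()
def boxpt(p): return np.array([BOX[0],BOX[1],.06])+Rbox()@np.array(p)
def Rplace(): B=Rbox(); return np.c_[B[:,1],B[:,0],-B[:,2]]
def delta(pos,R):
    o=env.get_obs(); rv=Ro.from_matrix(R@Ro.from_rotvec(o['tool_rot']).as_matrix().T).as_rotvec()
    print("t",round(o['t'],2),"pos",o['tool_pos'].round(4),"d mm",((np.array(pos)-o['tool_pos'])*1000).round(1),"turn",rv.round(4),"F",o['force'].round(2),"w",round(o['grip_width'],4),"j",o['joints'].round(2))
E
python3 - <<'E'
from h import *
x,y,a=CASES['R']; delta([x,y,.2],Rpick(np.radians(a)))
print("machine base corner",plane("scene",[(150,370)],0), "jar",plane("top",[(243,157)],.069),"pen",plane("top",[(307,225),(305,266)],.01))
# pairs checked: jar top in scene
print(proj("scene",[[*CASES[k][:2],.025] for k in CASES]))
E
```

```text
t 0.1 pos [ 0.1852 -0.5704  0.2306] d mm [377.  604.1 -30.6] turn [ 0.0000e+00 -1.8000e-03  2.9993e+00] F [0.25 0.53 0.22] w 0.0856 j [-1.47  0.1   0.1   1.56  0.    1.35]
machine base corner [[0.3898409 0.4023069 0.       ]] jar [[0.67407995 0.08870756 0.069     ]] pen [[ 0.50451906 -0.07056165  0.01      ]
 [ 0.39921659 -0.06303947  0.01      ]]
[[188.67262025 286.96465009]
 [245.20170078 271.83847644]
 [281.69273775 246.59867189]]
```

Emit:
play_rows(
  steps=[
    [0,18.8,30.2,0,0,0,0.149],
    [0,18.8,30.2,0,0,0,0.149],
    [0,18.8,30.2,0,0,0,0.149],
    [0,18.8,30.2,0,0,0,0.149],
    [0,18.8,30.2,0,0,0,0.149],
    [0,18.8,30.2,0,0,0,0.149],
    [0,18.8,30.2,0,0,0,0.149],
    [0,18.8,30.2,0,0,0,0.149],
    [0,18.8,30.2,0,0,0,0.149],
    [0,18.8,30.2,0,0,0,0.149],
    [0,18.8,30.2,0,0,0,0.149],
    [0,18.8,30.2,0,0,0,0.149],
    [0,18.8,30.2,0,0,0,0.149],
    [0,18.8,30.2,-5,0,0,0.149],
    [0,18.8,30.2,-5,0,0,0.149],
    [0,18.8,30.2,-5,0,0,0.149],
    [0,18.8,30.2,-5,0,0,0.149],
    [0,18.8,30.2,-5,0,0,0.149],
    [0,18.8,30.2,-5,0,0,0.149],
    [0,18.8,30.2,0,0,0,0.149],
  ],
)

```text
t: 2.1
tool_pos: [0.5613, 0.0348, 0.2001]
tool_rot: [-2.038, -2.389, 0.001]
force: [0.4, -0.8, 1.0]
grip_width: 0.0853
```

```bash
python3 - <<'E'
from h import *
im=vision.camera("scene"); cv2.imwrite("pics/s1.png",im)
cv2.imwrite('pics/s1b.png',cv2.resize(im[170:290,300:440],None,fx=5,fy=5,interpolation=cv2.INTER_CUBIC))
x,y,a=CASES['R']; delta([x,y,.02],Rpick(np.radians(a)))
print(proj("scene",[boxpt(p) for p in [(-.072,-.037,.08),(-.072,.037,.08),(.072,.037,.08),(.072,-.037,.08),(.072,.037,0)]]))
E
```

```text
t 2.15 pos [0.563  0.0384 0.2001] d mm [  -0.8   -4.7 -180.1] turn [-0.0022 -0.0002  0.0015] F [-1.16  3.81 -1.17] w 0.0856 j [-0.16 -0.01 -0.08  1.5   0.   -0.33]
[[400.81283298 207.40426385]
 [375.28524382 214.28285408]
 [343.29590891 168.84573572]
 [368.20984121 163.79080267]
 [333.60689963 191.40349177]]
```

View pics/s1.png

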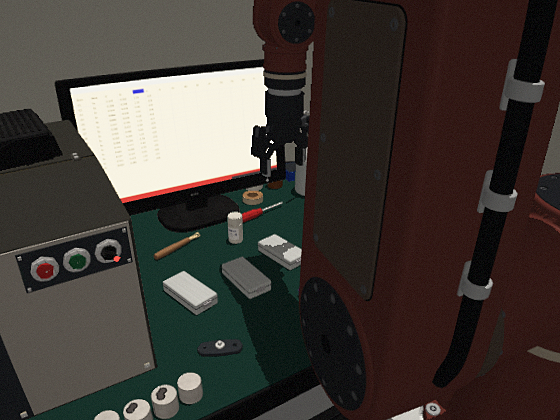

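View pics/s1b.png

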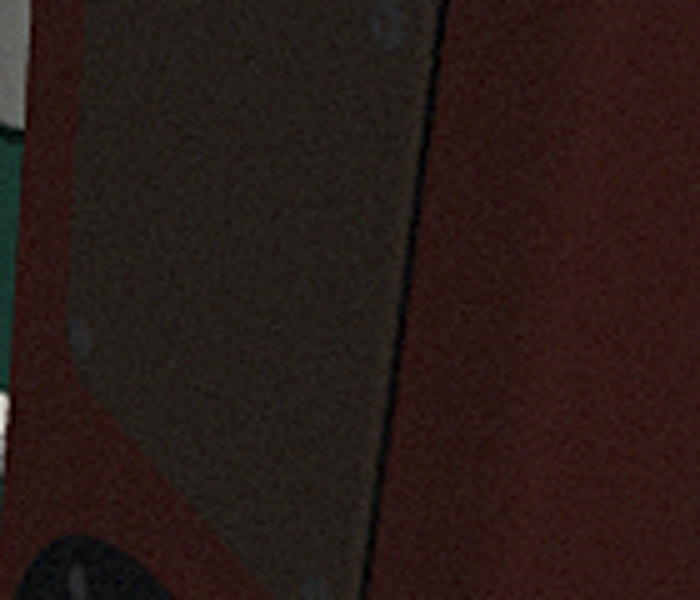

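Emit:
play_rows(
  steps=[
    [0,1,0,-20,0,0,0],
    [0,0,0,-35,0,0,0],
    [0,0,0,-40,0,0,0],
    [0,0,0,-40,0,0,0],
    [0,0,0,-30,0,0,0],
    [0,0,0,-20,0,0,0],
    [0,0,0,-8,0,0,0],
    [0,0,0,-2,0,0,0],
    [0,0,0,0,0,0,0],
  ],
  grip_force=50,
)

```text
t: 3.05
tool_pos: [0.5627, 0.0332, 0.0071]
tool_rot: [2.046, 2.383, 0.001]
force: [0.2, 0.4, -0.1]
grip_width: 0.0854
```

```bash
python3 - <<'E'
from h import *
im=vision.camera("scene"); cv2.imwrite('pics/s2b.png',cv2.resize(im[150:310,180:330],None,fx=4,fy=3.7,interpolation=cv2.INTER_CUBIC))
x,y,a=CASES['R']; delta([x,y,.005],Rpick(np.radians(a)))
E
```

```text
t 3.1 pos [0.5631 0.0331 0.0076] d mm [-0.9  0.6 -2.6] turn [0.0002 0.0018 0.0192] F [ 0.1  -0.46  0.15] w 0.0853 j [-0.17  0.08 -0.34  1.15  0.   -0.33]
```

View pics/s2b.png

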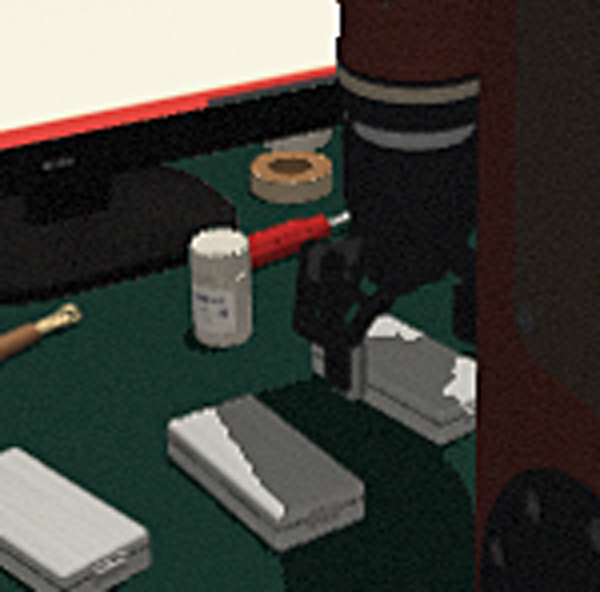

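The left finger is beside case R near its middle, with its tip a bit above the bench. I'll lower a little and grip.

Emit:
play_rows(
  steps=[
    [0,0,0,-5,0,0,0.018],
    [160,0,0,0,0,0,0],
    [255,0,0,0,0,0,0],
    [255,0,0,0,0,0,0],
    [255,0,0,0,0,0,0],
    [255,0,0,0,0,0,0],
    [255,0,0,0,0,0,0],
  ],
  grip_force=60,
)

```text
t: 3.8
tool_pos: [0.5627, 0.0331, 0.002]
tool_rot: [2.024, 2.402, 0.001]
force: [-0.9, -0.1, 6.5]
grip_width: 0.0527
```

```bash
python3 - <<'E'
from h import *
im=vision.camera("scene"); cv2.imwrite('pics/s3b.png',cv2.resize(im[150:310,180:330],None,fx=4,fy=3.7,interpolation=cv2.INTER_CUBIC))
x,y,a=CASES['R']; delta([x,y,.005],Rpick(np.radians(a)))
E
```

```text
t 3.85 pos [0.5626 0.0332 0.002 ] d mm [-0.4  0.5  3. ] turn [0.0001 0.0008 0.0012] F [-1.66 -0.21  5.93] w 0.0529 j [-0.17  0.09 -0.34  1.14  0.   -0.34]
```

View pics/s3b.png

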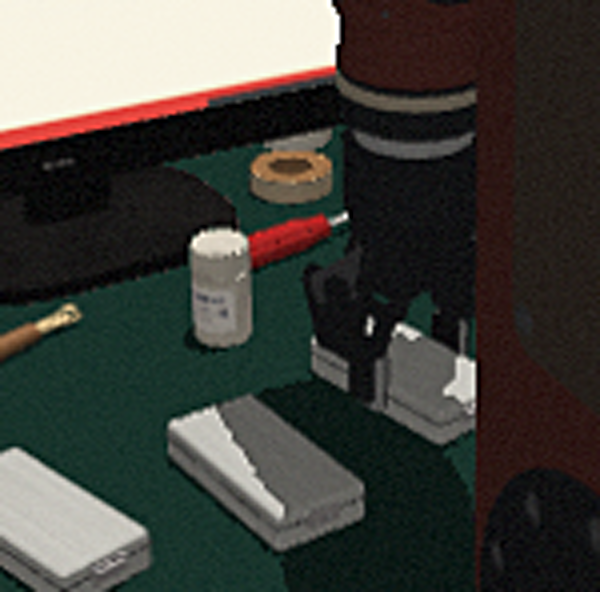

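Emit:
play_rows(
  steps=[
    [255,0,0,5,0,0,0],
    [255,0,0,10,0,0,0],
    [255,0,0,15,0,0,0],
    [255,0,0,15,0,0,0],
    [255,0,0,5,0,0,0],
    [255,0,0,0,0,0,0],
    [255,0,0,0,0,0,0],
    [255,0,0,0,0,0,0],
  ],
)

```text
t: 4.65
tool_pos: [0.5617, 0.0334, 0.0506]
tool_rot: [-2.024, -2.401, 0.001]
force: [-0.6, 0.1, -3.7]
grip_width: 0.053
```

```bash
python3 - <<'E'
from h import *
im=vision.camera("scene"); cv2.imwrite('pics/s4b.png',cv2.resize(im[150:310,180:330],None,fx=4,fy=3.7,interpolation=cv2.INTER_CUBIC))
for i in range(3):
    o=env.get_obs(); print(o['force'],o['wrist_torque'],o['grip_width'],o['tool_pos'],o['t']); vision.camera("top")
E
```

```text
[ 0.00880429  0.16886392 -3.74087563] [-0.01376085  0.04242584 -0.00199549] 0.05263049185907643 [0.5616454  0.03335962 0.0505662 ] 4.7
[-0.39389238  0.40418926 -4.2439309 ] [-0.00577792  0.01295823  0.01761012] 0.05279202313918908 [0.56170113 0.03334338 0.05061014] 4.75
[-0.01571739 -0.21204635 -4.49770675] [-0.00168592  0.04719037 -0.00423969] 0.05269819497157297 [0.56177953 0.03334715 0.05070995] 4.8
```

View pics/s4b.png

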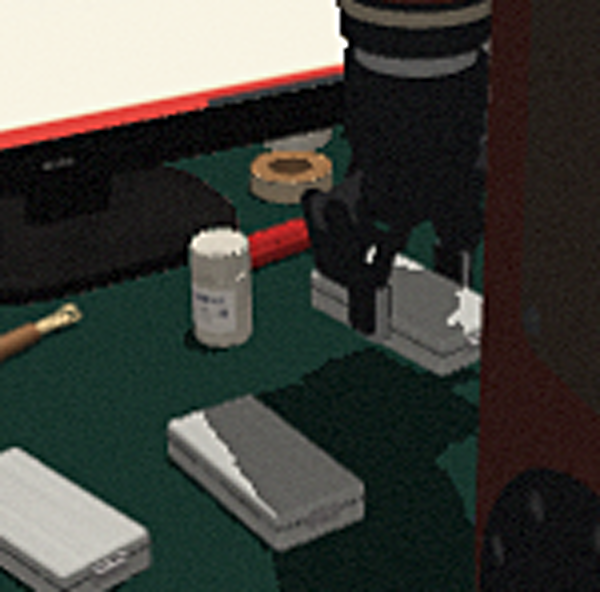

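The case lifts cleanly and reads about 4.1 N, so R is the middle one. I'll set it back down and try M next.

Emit:
play_rows(
  steps=[
    [255,0,0,-15,0,0,0],
    [255,0,0,-15,0,0,0],
    [255,0,0,-12,0,0,0],
    [255,0,0,-5,0,0,0],
    [255,0,0,-2,0,0,0],
    [255,0,0,0,0,0,0],
    [100,0,0,0,0,0,0],
    [0,0,0,0,0,0,0],
    [0,0,0,0,0,0,0],
    [0,0,0,0,0,0,0],
  ],
)

```text
t: 5.85
tool_pos: [0.5627, 0.0332, 0.0028]
tool_rot: [2.024, 2.402, 0.001]
force: [-0.4, 0.1, -0.2]
grip_width: 0.0856
```

```bash
python3 - <<'E'
from h import *
x,y,a=CASES['M']; delta([x,y,.002],Rpick(np.radians(a)))
E
```

```text
t 5.85 pos [0.5627 0.0332 0.0028] d mm [-42.6 117.3  -0.8] turn [ 1.000e-04  9.000e-04 -1.056e-01] F [-0.42  0.09 -0.23] w 0.0856 j [-0.17  0.08 -0.34  1.14  0.   -0.34]
```

Emit:
play_rows(
  steps=[
    [0,0,0,15,0,0,0],
    [0,0,0,35,0,0,0],
    [0,-7.5,20.3,15,0,0,-0.0176],
    [0,-7,19.4,0,0,0,-0.0176],
    [0,-7,19.4,0,0,0,-0.0176],
    [0,-7,19.4,0,0,0,-0.0176],
    [0,-7,19.4,0,0,0,-0.0176],
    [0,-7,19.4,0,0,0,-0.0176],
    [0,0,0,-10,0,0,0],
    [0,0,0,-20,0,0,0],
    [0,0,0,-20,0,0,0],
    [0,0,0,-12,0,0,0],
    [0,0,0,-3.8,0,0,0],
    [0,0,0,0,0,0,0],
    [160,0,0,0,0,0,0],
    [255,0,0,0,0,0,0],
    [255,0,0,0,0,0,0],
    [255,0,0,0,0,0,0],
    [255,0,0,0,0,0,0],
  ],
)

```text
t: 7.75
tool_pos: [0.5207, 0.1504, 0.0029]
tool_rot: [2.147, 2.291, 0.002]
force: [-1.1, -1.5, 5.5]
grip_width: 0.0526
```

Emit:
play_rows(
  steps=[
    [255,0,0,0,0,0,0],
    [255,0,0,5,0,0,0],
    [255,0,0,10,0,0,0],
    [255,0,0,15,0,0,0],
    [255,0,0,15,0,0,0],
    [255,0,0,5,0,0,0],
    [255,0,0,0,0,0,0],
    [255,0,0,0,0,0,0],
    [255,0,0,0,0,0,0],
  ],
)

```text
t: 8.65
tool_pos: [0.5191, 0.1505, 0.0507]
tool_rot: [-2.148, -2.291, 0.001]
force: [0.6, -0.4, -7.5]
grip_width: 0.0525
```

```bash
python3 - <<'E'
from h import *
im=vision.camera("scene"); cv2.imwrite('pics/s5.png',im)
for i in range(3):
    o=env.get_obs(); print(o['force'],o['wrist_torque'],o['grip_width'],o['tool_pos'],o['t']); im=vision.camera("top")
cv2.imwrite('pics/t5.png',im)
E
```

```text
[-0.65332467  0.44077451 -8.42851882] [-0.03118598  0.01414366 -0.02113971] 0.05282322809575925 [0.51911681 0.15055878 0.05073242] 8.7
[-0.62814553  0.59885094 -8.18972967] [-0.00131299 -0.00826816 -0.04042412] 0.052542481175349716 [0.51920747 0.15053901 0.05082257] 8.75
[ 0.02613118  0.56794329 -6.93057357] [-0.00949488 -0.09185895  0.02076131] 0.052570624746249045 [0.51926222 0.15054668 0.05090304] 8.8
```

View pics/s5.png

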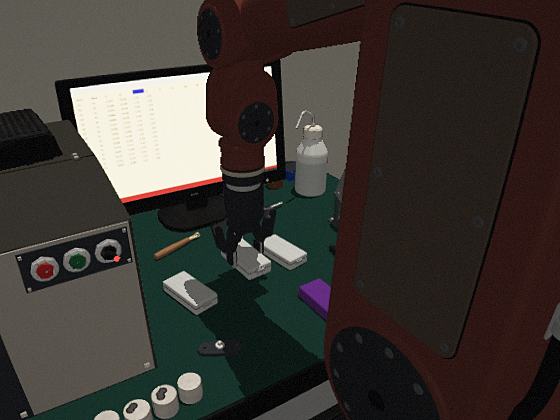

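View pics/t5.png

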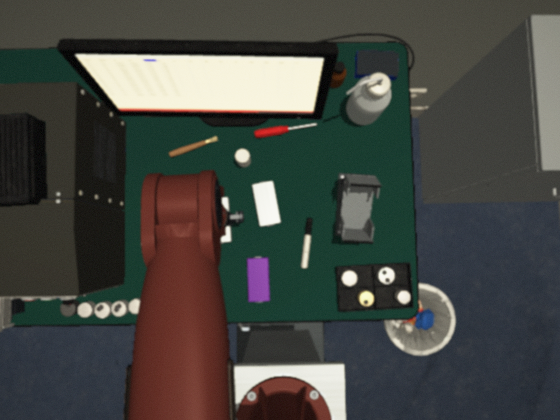

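M reads about 7.7 N, so it is the heaviest and L must be the lightest. Next I'll check the box pose against the edges visible in both views.

```bash
python3 - <<'E'
from h import *
s=cv2.imread('pics/s5.png'); t=cv2.imread('pics/t5.png')
def ov(im,n,x0,y0,w,h,k,f):
    z=cv2.resize(im[y0:y0+h,x0:x0+w],None,fx=k,fy=k,interpolation=cv2.INTER_CUBIC)
    z=cv2.convertScaleAbs(z,alpha=1.8)
    for zz,col in((.08,(0,0,255)),(0,(255,255,0))):
      for xx in(-.068,.068):
        for yy in(-.033,.033):
          p=(proj(n,[boxpt((xx,yy,zz))])[0]-[x0,y0]+.5)*k-.5
          cv2.circle(z,tuple(int(round(v)) for v in p),3,col,-1)
    cv2.imwrite(f,z)
ov(s,"scene",300,150,90,100,6,'pics/o1.png'); ov(t,"top",325,160,75,95,6,'pics/o2.png')
E
```

```text
(no output)
```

View pics/o1.png

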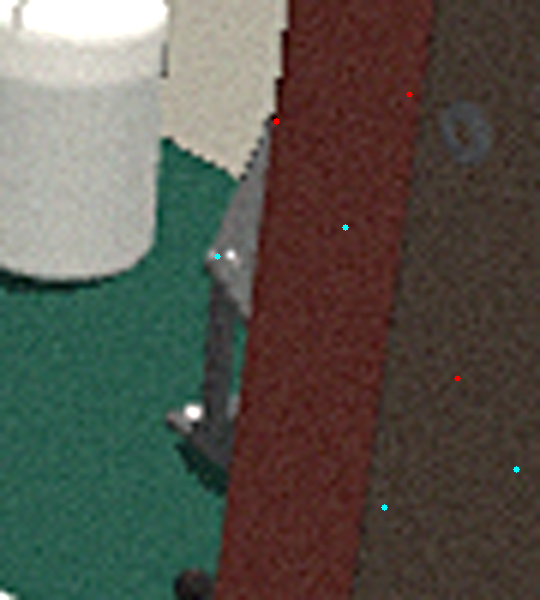

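View pics/o2.png

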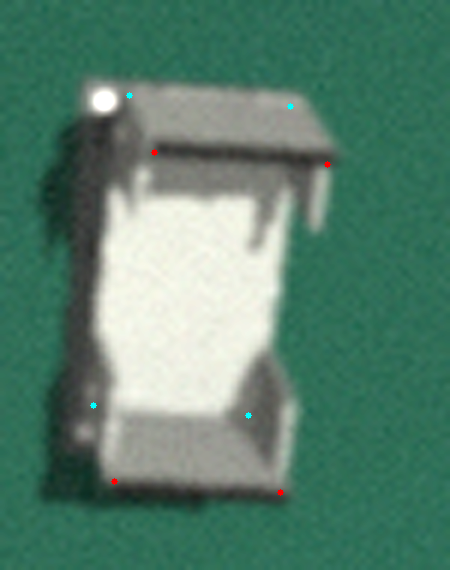

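```bash
sed -i 's/^BOX=.*/BOX=[.556,-.191,-.090]/' h.py; python3 - <<'E'
from h import *
for z in(.14,.05,.004): print(z,boxpt((-.005,0,z)))
print("down 10mm =",-10*Rbox()[:,2], "bx",Rbox()[:,0])
delta(boxpt((-.005,0,.14)),Rplace())
E
```

```text
0.14 [ 0.49459761 -0.18545882  0.18579365]
0.05 [ 0.53114753 -0.18875722  0.10361564]
0.004 [ 0.54982859 -0.19044307  0.06161355]
down 10mm = [ 4.06110138 -0.36648918 -9.1308894 ] bx [ 0.90939343 -0.08206711  0.40776045]
t 8.85 pos [0.5194 0.1505 0.051 ] d mm [ -24.8 -336.   134.8] turn [-0.0055 -0.4212 -0.1523] F [ 0.23  0.03 -7.42] w 0.0523 j [ 0.04 -0.03 -0.37  1.23  0.   -0.02]
```

Emit:
play_rows(
  steps=[
    [255,0,0,15,0,0,0],
    [255,0,0,25,0,0,0],
    [255,0,-5,30,0,0,0],
    [255,-1,-15,30,0,0,0],
    [255,-1.8,-25,25,-0.0005,-0.0351,-0.0127],
    [255,-2,-27,10,-0.0005,-0.0351,-0.0127],
    [255,-2,-27,0,-0.0005,-0.0351,-0.0127],
    [255,-2,-27,0,-0.0005,-0.0351,-0.0127],
    [255,-2,-27,0,-0.0005,-0.0351,-0.0127],
    [255,-2,-27,0,-0.0005,-0.0351,-0.0127],
    [255,-2,-27,0,-0.0005,-0.0351,-0.0127],
    [255,-2,-27,0,-0.0005,-0.0351,-0.0127],
    [255,-2,-27,0,-0.0005,-0.0351,-0.0127],
    [255,-2,-27,0,-0.0005,-0.0351,-0.0127],
    [255,-2,-25,0,-0.0005,-0.0351,-0.0127],
    [255,-2,-15,0,-0.0005,-0.0351,-0.0127],
    [255,0,-8,0,0,0,0],
    [255,0,0,0,0,0,0],
    [255,0,0,0,0,0,0],
  ],
)

```text
t: 10.75
tool_pos: [0.4949, -0.185, 0.1869]
tool_rot: [2.069, 1.892, 0.403]
force: [-0.3, 0.3, -7.8]
grip_width: 0.0525
```

```bash
python3 - <<'E'
from h import *
im=vision.camera("scene"); cv2.imwrite('pics/s6.png',im)
im=vision.camera("top"); cv2.imwrite('pics/t6.png',im)
delta(boxpt((-.005,0,.004)),Rplace())
E
```

```text
t 10.85 pos [ 0.4951 -0.1846  0.1867] d mm [  54.7   -5.9 -125.1] turn [ 0.0003  0.0002 -0.0011] F [ 0.79  0.53 -7.64] w 0.0525 j [-0.76 -0.66 -0.69  1.21  0.26 -0.63]
```

View pics/s6.png

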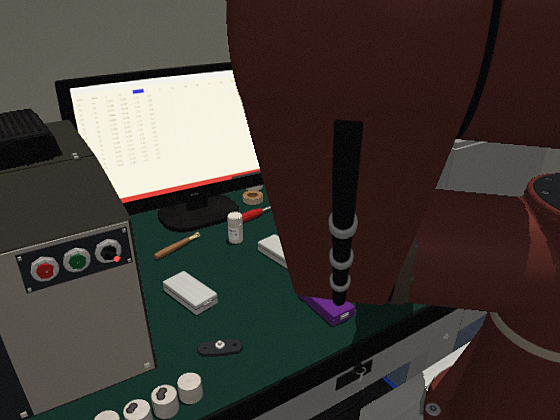

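View pics/t6.png

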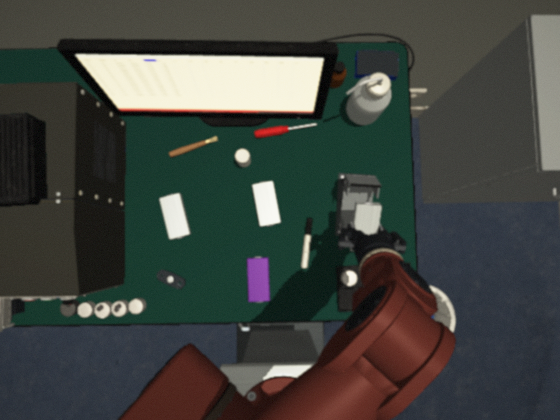

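```bash
python3 - <<'E'
from h import *
t=cv2.imread('pics/t6.png')
x0,y0,k=325,160,6
z=cv2.convertScaleAbs(cv2.resize(t[y0:y0+100,x0:x0+90],None,fx=k,fy=k,interpolation=cv2.INTER_CUBIC),alpha=1.8)
def dot(X,col):
    p=(proj("top",[X])[0]-[x0,y0]+.5)*k-.5; cv2.circle(z,tuple(int(round(v)) for v in p),3,col,-1)
for yy in(-.037,.037):
    dot(boxpt((.072,yy,.08)),(0,0,255)); dot(boxpt((-.072,yy,.08)),(0,0,255))
o=env.get_obs(); R=Ro.from_rotvec(o['tool_rot']).as_matrix(); p=o['tool_pos']
for xx in(-.027,.027):
  dot(p+R@[xx,.055,.003-.025],(0,255,0)); dot(p+R@[xx,.055,.003],(255,0,0))
cv2.imwrite('pics/o3.png',z)
E
```

```text
(no output)
```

View pics/o3.png

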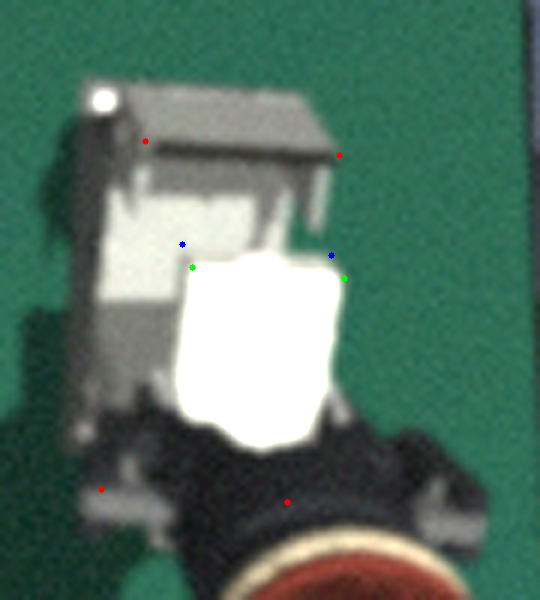

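Emit:
play_rows(
  steps=[
    [255,4,-0.7,-9.1,0,0,0],
    [255,6.1,-0.5,-13.7,0,0,0],
    [255,8.1,-0.9,-18.3,0,0,0],
    [255,8.1,-0.9,-18.3,0,0,0],
    [255,8.1,-0.9,-18.3,0,0,0],
    [255,6.1,-0.7,-13.7,0,0,0],
    [255,4.1,-0.4,-9.1,0,0,0],
    [255,2,-0.2,-4.6,0,0,0],
    [255,1.2,-0.1,-2.7,0,0,0],
    [255,0,0,0,0,0,0],
  ],
)

```text
t: 11.85
tool_pos: [0.5428, -0.1907, 0.0788]
tool_rot: [2.069, 1.891, 0.403]
force: [-0.1, -0.5, -6.7]
grip_width: 0.0529
```

```bash
python3 - <<'E'
from h import *
delta(boxpt((-.005,0,.003)),Rplace())
o=env.get_obs(); print(Rbox().T@(o['tool_pos']-boxpt((0,0,0))), Rbox().T@o['force'],o['wrist_torque'])
E
```

```text
t 11.85 pos [ 0.5428 -0.1907  0.0788] d mm [  7.4   0.2 -18.1] turn [0.0006 0.0008 0.    ] F [-0.07 -0.46 -6.72] w 0.0529 j [-0.69 -0.47 -0.75  0.93  0.23 -0.56]
[-0.0043516  -0.00086686  0.02254895] [-2.76651877 -0.46527614 -6.12585691] [ 0.11593791  1.05491118 -0.02425135]
```

Emit:
play_rows(
  steps=[
    [255,2.4,0,-5.5,0,0,0],
    [255,2,0,-4.6,0,0,0],
    [255,1.2,0,-2.7,0,0,0],
    [255,0,0,0,0,0,0],
  ],
)

```text
t: 12.25
tool_pos: [0.5481, -0.1905, 0.0653]
tool_rot: [2.07, 1.891, 0.403]
force: [-0.2, 0.5, -7.4]
grip_width: 0.0529
```

Emit:
play_rows(
  steps=[
    [255,0.8,0,-1.8,0,0,0],
    [255,0.4,0,-0.9,0,0,0],
    [255,0,0,0,0,0,0],
  ],
)

```text
t: 12.55
tool_pos: [0.5495, -0.1907, 0.0632]
tool_rot: [2.069, 1.891, 0.403]
force: [-0.3, 1.1, -7.5]
grip_width: 0.0529
```

```bash
python3 - <<'E'
from h import *
delta(boxpt((-.005,0,.003)),Rplace())
o=env.get_obs(); print(Rbox().T@(o['tool_pos']-boxpt((0,0,0))), Rbox().T@o['force'],o['wrist_torque'])
E
```

```text
t 12.55 pos [ 0.5495 -0.1907  0.0632] d mm [ 0.7  0.2 -2.5] turn [0.0005 0.0007 0.0002] F [-0.34  1.06 -7.49] w 0.0529 j [-0.68 -0.43 -0.76  0.89  0.23 -0.55]
[-0.00464622 -0.00030193  0.00552723] [-3.44794314  1.02518468 -6.66538685] [0.14853428 1.06531212 0.00566226]
```

Emit:
play_rows(
  steps=[
    [255,0.4,0,-0.9,0,0,0],
    [255,0.4,0,-0.9,0,0,0],
    [255,0,0,0,0,0,0],
  ],
)

```text
t: 12.85
tool_pos: [0.5503, -0.1907, 0.0613]
tool_rot: [2.069, 1.891, 0.403]
force: [-0.3, -0.2, -8.0]
grip_width: 0.0526
```

Emit:
play_rows(
  steps=[
    [255,0.4,0,-0.9,0,0,0],
    [255,0,0,0,0,0,0],
  ],
)

```text
t: 13.05
tool_pos: [0.5507, -0.1907, 0.0604]
tool_rot: [2.069, 1.891, 0.403]
force: [0.4, -0.2, -7.4]
grip_width: 0.0527
```

Emit:
play_rows(
  steps=[
    [255,0.4,0,-0.9,0,0,0],
    [255,0,0,0,0,0,0],
  ],
)

```text
t: 13.25
tool_pos: [0.5508, -0.1907, 0.0603]
tool_rot: [2.07, 1.891, 0.403]
force: [-11.7, 3.2, 3.9]
grip_width: 0.0527
```

Emit:
play_rows(
  steps=[
    [255,0.4,0,-0.9,0,0,0],
    [255,0,0,0,0,0,0],
  ],
)

```text
t: 13.45
tool_pos: [0.5509, -0.1907, 0.0602]
tool_rot: [2.07, 1.891, 0.402]
force: [-25.6, 6.3, 18.0]
grip_width: 0.0528
```

Emit:
play_rows(
  steps=[
    [255,-0.6,0,1.4,0,0,0],
    [255,0,0,0,0,0,0],
    [120,0,0,0,0,0,0],
    [90,0,0,0,0,0,0],
    [0,0,0,0,0,0,0],
    [0,0,0,0,0,0,0],
    [0,0,0,0,0,0,0],
    [0,0,0,0,0,0,0],
    [0,0,0,0,0,0,0],
  ],
)

```text
t: 14.35
tool_pos: [0.551, -0.1908, 0.0603]
tool_rot: [2.069, 1.89, 0.403]
force: [-0.1, -0.5, 0.2]
grip_width: 0.0856
```

```bash
python3 - <<'E'
from h import *
delta(boxpt((-.005,0,.003)),Rplace())
o=env.get_obs(); print(Rbox().T@(o['tool_pos']-boxpt((0,0,0))), Rbox().T@o['force'],o['wrist_torque'])
E
```

```text
t 14.35 pos [ 0.551  -0.1908  0.0603] d mm [-0.8  0.3  0.4] turn [0.0007 0.0011 0.0001] F [-0.13 -0.54  0.19] w 0.0856 j [-0.68 -0.42 -0.76  0.88  0.23 -0.55]
[-0.00443969 -0.00023215  0.00227349] [ 0.00626079 -0.55177199  0.2087618 ] [0.04350245 0.41350666 0.06134598]
```

Emit:
play_rows(
  steps=[
    [0,-4.1,0.4,9.1,0,0,0],
    [0,-8.1,0.7,18.3,0,0,0],
    [0,-10.2,0.9,22.8,0,0,0],
    [0,-10.2,0.9,22.8,0,0,0],
    [0,-10.2,0.9,22.8,0,0,0],
    [0,-10.2,0.9,22.8,0,0,0],
    [0,-4.1,0.4,9.1,0,0,0],
    [0,0,0,0,0,0,0],
  ],
)

```text
t: 15.15
tool_pos: [0.4942, -0.1863, 0.1898]
tool_rot: [2.067, 1.888, 0.403]
force: [0.3, 0.7, -0.0]
grip_width: 0.0853
```

```bash
python3 - <<'E'
from h import *
t=vision.camera("top"); cv2.imwrite('pics/t7.png',t)
x0,y0,k=325,160,6
z=cv2.convertScaleAbs(cv2.resize(t[y0:y0+100,x0:x0+90],None,fx=k,fy=k,interpolation=cv2.INTER_CUBIC),alpha=1.2)
def dot(X,col):
    p=(proj("top",[X])[0]-[x0,y0]+.5)*k-.5; cv2.circle(z,tuple(int(round(v)) for v in p),3,col,-1)
for yy in(-.027,.027):
    dot(boxpt((-.005+.055,yy,.025)),(0,0,255)); dot(boxpt((-.06,yy,.025)),(0,0,255))
cv2.imwrite('pics/o4.png',z)
delta([.5627,.0332,.07],Ro.from_rotvec([2.024,2.402,.001]).as_matrix())
hsv=cv2.cvtColor(t,cv2.COLOR_BGR2HSV)
m=((hsv[...,2]>150)&(hsv[...,1]<50)).astype(np.uint8)*255
for c in cv2.findContours(m,cv2.RETR_EXTERNAL,cv2.CHAIN_APPROX_NONE)[0]:
    if 600<cv2.contourArea(c)<2500:
        P=plane("top",c.reshape(-1,2),0.025); print(cv2.boundingRect(c),cv2.minAreaRect((P[:,:2]*1000).astype(np.float32)))
E
```

```text
t 15.2 pos [ 0.494  -0.1859  0.1882] d mm [  68.7  219.1 -118.2] turn [-0.0157  0.4218  0.2568] F [-0.88  1.   -0.3 ] w 0.0856 j [-0.76 -0.67 -0.69  1.21  0.26 -0.63]
(160, 193, 30, 46) ((533.5551147460938, 269.97381591796875), (111.71110534667969, 53.98133087158203), 13.873814582824707)
(345, 190, 26, 39) ((542.00732421875, -199.3770751953125), (56.596336364746094, 98.45468139648438), 80.71625518798828)
(252, 181, 29, 45) ((562.073486328125, 34.34092712402344), (111.54730224609375, 54.84915542602539), 9.72653865814209)
(538, 72, 22, 97) ((770.8455810546875, -720.3872680664062), (55.731082916259766, 259.6109924316406), 88.57159423828125)
```

View pics/o4.png

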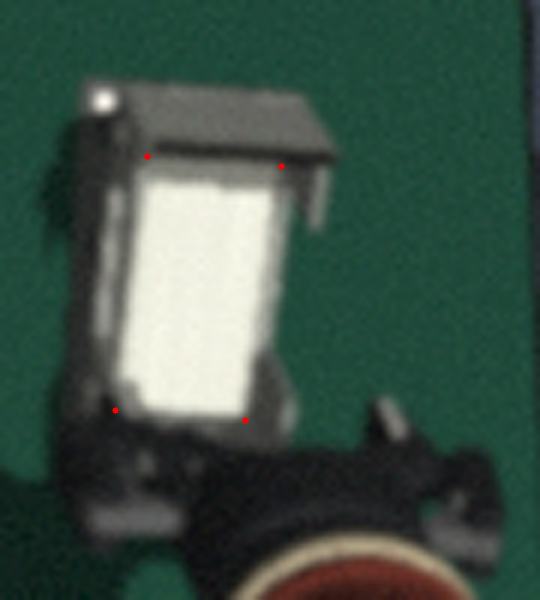

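Emit:
play_rows(
  steps=[
    [0,0,10,5,0,0,0],
    [0,4,20,5,-0.0013,0.0351,0.0214],
    [0,6,25,0,-0.0013,0.0351,0.0214],
    [0,6,25,0,-0.0013,0.0351,0.0214],
    [0,6,25,0,-0.0013,0.0351,0.0214],
    [0,6,25,-5,-0.0013,0.0351,0.0214],
    [0,6,25,-15,-0.0013,0.0351,0.0214],
    [0,6,20,-20,-0.0013,0.0351,0.0214],
    [0,6,18,-20,-0.0013,0.0351,0.0214],
    [0,6,12,-20,-0.0013,0.0351,0.0214],
    [0,6,8,-20,-0.0013,0.0351,0.0214],
    [0,6,6,-15,-0.0013,0.0351,0.0214],
    [0,4.7,0,-10,-0.0013,0.0351,0.0214],
    [0,0,0,-3,0,0,0],
    [0,0,0,0,0,0,0],
    [0,0,0,0,0,0,0],
  ],
)

```text
t: 16.8
tool_pos: [0.5622, 0.0336, 0.0701]
tool_rot: [2.025, 2.402, 0.002]
force: [0.6, 0.5, 0.1]
grip_width: 0.085
```

```bash
python3 - <<'E'
from h import *
delta([.5625,.0335,.002],Ro.from_rotvec([2.024,2.402,.001]).as_matrix())
E
```

```text
t 16.8 pos [0.5622 0.0336 0.0701] d mm [  0.3  -0.1 -68.1] turn [-0.0007  0.0002  0.0003] F [0.61 0.49 0.12] w 0.085 j [-0.17  0.03 -0.28  1.27  0.   -0.34]
```

Emit:
play_rows(
  steps=[
    [0,0.3,0,-15,0,0,0],
    [0,0,0,-25,0,0,0],
    [0,0,0,-20,0,0,0],
    [0,0,0,-7,0,0,0],
    [0,0,0,-1,0,0,0],
    [160,0,0,0,0,0,0],
    [255,0,0,0,0,0,0],
    [255,0,0,0,0,0,0],
    [255,0,0,0,0,0,0],
    [255,0,0,0,0,0,0],
    [255,0,0,0,0,0,0],
    [255,0,0,5,0,0,0],
    [255,0,0,15,0,0,0],
    [255,0,0,30,0,0,0],
    [255,0,0,35,0,0,0],
    [255,0,0,35,0,0,0],
    [255,0,0,30,0,0,0],
    [255,0,0,15,0,0,0],
    [255,0,0,5,0,0,0],
    [255,0,0,0,0,0,0],
  ],
)

```text
t: 18.8
tool_pos: [0.5628, 0.0334, 0.1716]
tool_rot: [-2.024, -2.402, -0.001]
force: [-0.2, -0.2, -5.4]
grip_width: 0.0526
```

```bash
python3 - <<'E'
from h import *
delta(boxpt((-.008,0,.150)),Rplace())
E
```

```text
t 18.8 pos [0.5628 0.0334 0.1716] d mm [ -75.  -218.2   22.1] turn [ 0.0161 -0.4205 -0.2567] F [-0.19 -0.18 -5.39] w 0.0526 j [-0.17 -0.01 -0.13  1.45  0.   -0.34]
```

Emit:
play_rows(
  steps=[
    [255,-4,-5,15,0.0013,-0.035,-0.0214],
    [255,-7,-12,15,0.0013,-0.035,-0.0214],
    [255,-7,-20,7,0.0013,-0.035,-0.0214],
    [255,-7,-22,0,0.0013,-0.035,-0.0214],
    [255,-7,-22,0,0.0013,-0.035,-0.0214],
    [255,-7,-22,0,0.0013,-0.035,-0.0214],
    [255,-6,-22,0,0.0013,-0.035,-0.0214],
    [255,-6,-22,0,0.0013,-0.035,-0.0214],
    [255,-6,-22,0,0.0013,-0.035,-0.0214],
    [255,-6,-20,0,0.0013,-0.035,-0.0214],
    [255,-6,-15,-5,0.0013,-0.035,-0.0214],
    [255,-6,-10,-5,0.0013,-0.035,-0.0214],
    [255,0,-4.2,-5,0,0,0],
    [255,0,0,0,0,0,0],
    [255,0,0,0,0,0,0],
  ],
)

```text
t: 20.3
tool_pos: [0.4878, -0.1843, 0.1931]
tool_rot: [2.071, 1.893, 0.402]
force: [0.9, -0.5, -4.4]
grip_width: 0.0526
```

```bash
python3 - <<'E'
from h import *
t=vision.camera("top"); cv2.imwrite('pics/t8.png',t)
x0,y0,k=325,160,6
z=cv2.convertScaleAbs(cv2.resize(t[y0:y0+100,x0:x0+90],None,fx=k,fy=k,interpolation=cv2.INTER_CUBIC),alpha=.9)
o=env.get_obs(); R=Ro.from_rotvec(o['tool_rot']).as_matrix(); p=o['tool_pos']
for xx in(-.027,.027):
  q=(proj("top",[p+R@[xx,.055,.003-.025]])[0]-[x0,y0]+.5)*k-.5; cv2.circle(z,tuple(int(round(v)) for v in q),3,(0,0,255),-1)
cv2.imwrite('pics/o5.png',z)
delta(boxpt((-.008,0,.028)),Rplace()); print(o['wrist_torque'])
E
```

```text
t 20.35 pos [ 0.488  -0.1843  0.1935] d mm [  49.3   -5.  -111.2] turn [-0.0002 -0.0014 -0.0008] F [ 0.12  0.82 -3.62] w 0.053 j [-0.77 -0.68 -0.69  1.24  0.26 -0.64]
[ 0.12338595  0.7115303  -0.03498278]
```

View pics/o5.png

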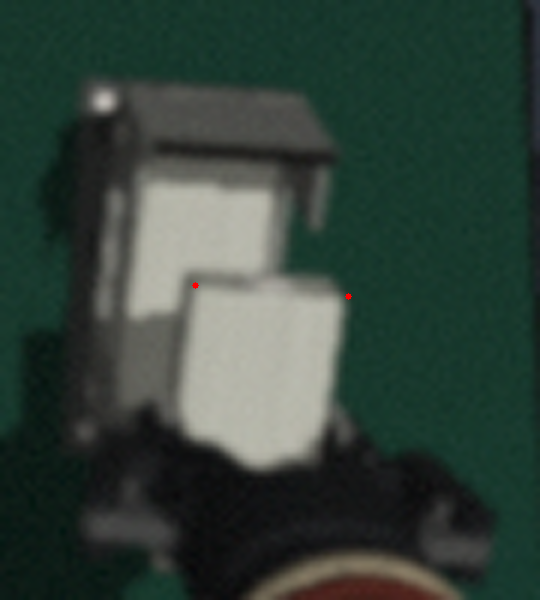

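Emit:
play_rows(
  steps=[
    [255,4.1,-0.7,-9.1,0,0,0],
    [255,6.1,-0.6,-13.7,0,0,0],
    [255,8.1,-0.8,-18.3,0,0,0],
    [255,8.1,-0.8,-18.3,0,0,0],
    [255,8.1,-0.8,-18.3,0,0,0],
    [255,6.1,-0.6,-13.7,0,0,0],
    [255,4.1,-0.4,-9.1,0,0,0],
    [255,2,-0.2,-4.6,0,0,0],
    [255,0.8,-0.1,-1.8,0,0,0],
    [255,0,0,0,0,0,0],
    [255,0,0,0,0,0,0],
  ],
)

```text
t: 21.45
tool_pos: [0.5356, -0.1901, 0.0877]
tool_rot: [2.069, 1.891, 0.402]
force: [0.7, -0.5, -4.3]
grip_width: 0.0527
```

Emit:
play_rows(
  steps=[
    [255,0.6,0,-1.4,0,0,0],
    [255,0.4,0,-0.9,0,0,0],
    [255,0,0,0,0,0,0],
  ],
)

```text
t: 21.75
tool_pos: [0.5363, -0.1899, 0.0847]
tool_rot: [2.07, 1.891, 0.402]
force: [-0.2, 0.0, -4.5]
grip_width: 0.0526
```

```bash
python3 - <<'E'
from h import *
o=env.get_obs(); print(Rbox().T@(o['tool_pos']-boxpt((0,0,0))), Rbox().T@o['force'],o['force'],o['wrist_torque'])
E
```

```text
[-0.00792408 -0.00066035  0.03057928] [-1.97417690e+00 -1.76755514e-03 -4.01850060e+00] [-0.16350853  0.01298089 -4.47423972] [0.06944866 0.70983974 0.03908805]
```

Underside about 4 mm above the first case; I'll lower to contact.

Emit:
play_rows(
  steps=[
    [255,0.8,0,-1.8,0,0,0],
    [255,0.4,0,-0.9,0,0,0],
    [255,0,0,0,0,0,0],
  ],
)

```text
t: 22.05
tool_pos: [0.5374, -0.1899, 0.0822]
tool_rot: [2.07, 1.891, 0.402]
force: [-5.0, 1.0, 2.0]
grip_width: 0.0525
```

Emit:
play_rows(
  steps=[
    [255,0.4,0,-0.9,0,0,0],
    [255,0,0,0,0,0,0],
  ],
)

```text
t: 22.25
tool_pos: [0.5375, -0.1899, 0.0822]
tool_rot: [2.071, 1.891, 0.401]
force: [-18.9, 3.1, 14.2]
grip_width: 0.053
```

Emit:
play_rows(
  steps=[
    [255,0.2,0,-0.5,0,0,0],
    [255,0,0,0,0,0,0],
  ],
)

```text
t: 22.45
tool_pos: [0.5375, -0.1899, 0.0821]
tool_rot: [2.071, 1.891, 0.401]
force: [-26.5, 5.4, 20.8]
grip_width: 0.0528
```

Emit:
play_rows(
  steps=[
    [255,-0.6,0,1.2,0,0,0],
    [255,0,0,0,0,0,0],
    [120,0,0,0,0,0,0],
    [90,0,0,0,0,0,0],
    [0,0,0,0,0,0,0],
    [0,0,0,0,0,0,0],
    [0,0,0,0,0,0,0],
    [0,0,0,0,0,0,0],
    [0,-4.1,0.4,9.1,0,0,0],
    [0,-8.1,0.7,18.3,0,0,0],
    [0,-10.2,0.9,22.8,0,0,0],
    [0,-10.2,0.9,22.8,0,0,0],
    [0,-10.2,0.9,22.8,0,0,0],
    [0,-8.1,0.7,18.3,0,0,0],
    [0,0,0,0,0,0,0],
    [0,0,0,0,0,0,0],
  ],
)

```text
t: 24.05
tool_pos: [0.4867, -0.1856, 0.1962]
tool_rot: [2.069, 1.89, 0.402]
force: [-0.4, 0.1, -0.2]
grip_width: 0.0854
```

```bash
python3 - <<'E'
from h import *
t=vision.camera("top"); cv2.imwrite('pics/t9.png',t)
x0,y0,k=325,160,6
z=cv2.convertScaleAbs(cv2.resize(t[y0:y0+100,x0:x0+90],None,fx=k,fy=k,interpolation=cv2.INTER_CUBIC),alpha=.9)
for xx in(-.063,.047):
 for yy in(-.027,.027):
  q=(proj("top",[boxpt((xx,yy,.05))])[0]-[x0,y0]+.5)*k-.5; cv2.circle(z,tuple(int(round(v)) for v in q),3,(0,0,255),-1)
cv2.imwrite('pics/o6.png',z)
x,y,a=CASES['L']; delta([x,y,.07],Rpick(np.radians(a)))
E
```

```text
t 24.1 pos [ 0.4866 -0.1853  0.1952] d mm [  46.9  455.3 -125.2] turn [-0.0317  0.4201  0.3276] F [ 1.27  0.03 -0.31] w 0.0858 j [-0.77 -0.69 -0.69  1.24  0.26 -0.64]
```

View pics/o6.png

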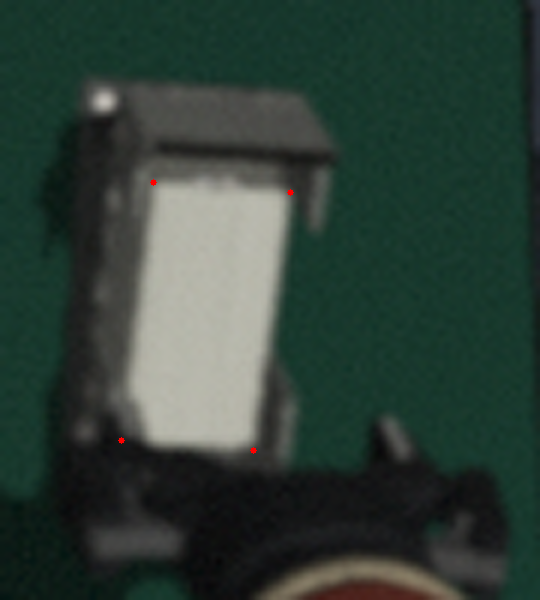

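Emit:
play_rows(
  steps=[
    [0,0,12,5,0,0,0],
    [0,3.4,25,5,-0.0023,0.03,0.0234],
    [0,3.5,33,0,-0.0023,0.03,0.0234],
    [0,3.5,36,0,-0.0023,0.03,0.0234],
    [0,3.5,36,0,-0.0023,0.03,0.0234],
    [0,3.5,36,0,-0.0023,0.03,0.0234],
    [0,3.5,36,0,-0.0023,0.03,0.0234],
    [0,3.5,36,-10,-0.0023,0.03,0.0234],
    [0,3.5,36,-15,-0.0023,0.03,0.0234],
    [0,3.5,36,-20,-0.0023,0.03,0.0234],
    [0,3.5,36,-20,-0.0023,0.03,0.0234],
    [0,3,34,-20,-0.0023,0.03,0.0234],
    [0,3,30,-20,-0.0023,0.03,0.0234],
    [0,3,22,-15,-0.0023,0.03,0.0234],
    [0,3,11.3,-10,-0.0023,0.03,0.0234],
    [0,0,0,-5,0,0,0],
    [0,0,0,0,0,0,0],
    [0,0,0,0,0,0,0],
  ],
)

```text
t: 25.9
tool_pos: [0.5332, 0.2697, 0.0712]
tool_rot: [1.936, 2.472, 0.0]
force: [0.2, 0.5, 0.4]
grip_width: 0.0852
```

```bash
python3 - <<'E'
from h import *
x,y,a=CASES['L']; delta([x,y,.002],Rpick(np.radians(a)))
im=vision.camera("scene"); cv2.imwrite('pics/s9.png',im)
E
```

```text
t 25.9 pos [0.5332 0.2697 0.0712] d mm [  0.3   0.3 -69.2] turn [0.0007 0.001  0.0003] F [0.19 0.47 0.39] w 0.0852 j [ 0.25  0.13 -0.17  1.27 -0.    0.01]
```

View pics/s9.png

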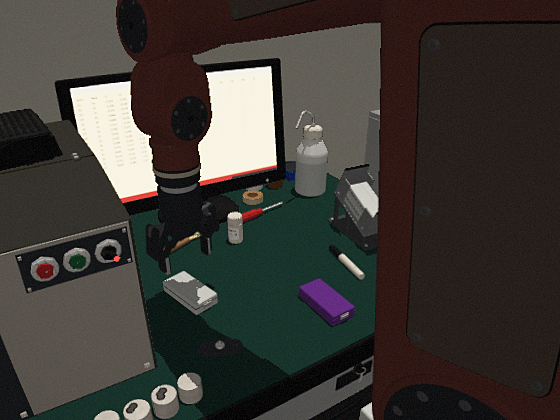

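The box is visible now at about (357,205) with two stacked cases in it. I'll zoom in on it and pick up L.

```bash
python3 - <<'E'
from h import *
im=cv2.imread('pics/s9.png'); cv2.imwrite('pics/s9b.png',cv2.resize(im[155:255,315:385],None,fx=6,fy=6,interpolation=cv2.INTER_CUBIC))
E
```

```text
(no output)
```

View pics/s9b.png

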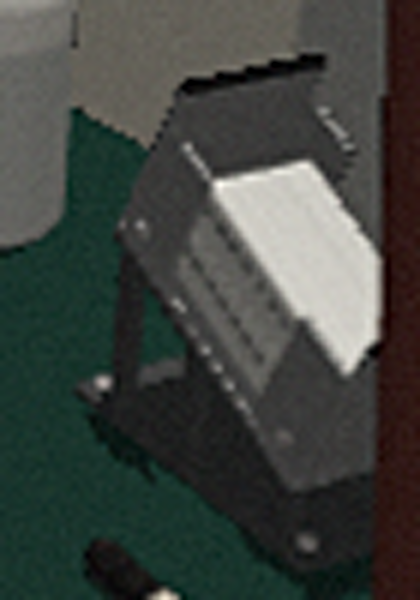

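Emit:
play_rows(
  steps=[
    [0,0.3,0.3,-15,0,0,0],
    [0,0,0,-25,0,0,0],
    [0,0,0,-20,0,0,0],
    [0,0,0,-8,0,0,0],
    [0,0,0,-1,0,0,0],
    [160,0,0,0,0,0,0],
    [255,0,0,0,0,0,0],
    [255,0,0,0,0,0,0],
    [255,0,0,0,0,0,0],
    [255,0,0,0,0,0,0],
    [255,0,0,0,0,0,0],
  ],
)

```text
t: 27.05
tool_pos: [0.535, 0.2706, 0.0034]
tool_rot: [1.935, 2.472, 0.003]
force: [-1.4, -0.2, 6.3]
grip_width: 0.0528
```

Emit:
play_rows(
  steps=[
    [255,0,0,5,0,0,0],
    [255,0,0,15,0,0,0],
    [255,0,0,35,0,0,0],
    [255,0,0,45,0,0,0],
    [255,0,0,45,0,0,0],
    [255,0,0,35,0,0,0],
    [255,0,0,15,0,0,0],
    [255,0,0,0,0,0,0],
    [255,0,0,0,0,0,0],
    [255,0,0,0,0,0,0],
  ],
)

```text
t: 28.05
tool_pos: [0.5327, 0.27, 0.1942]
tool_rot: [-1.935, -2.473, 0.005]
force: [-0.4, 0.2, -1.1]
grip_width: 0.0524
```

```bash
python3 - <<'E'
from h import *
delta(boxpt((-.008,-.0,.165)),Rplace())
E
```

```text
t 28.05 pos [0.5327 0.27   0.1942] d mm [ -51.  -454.3   13.1] turn [ 0.033  -0.4241 -0.3274] F [-0.35  0.21 -1.11] w 0.0524 j [ 0.25  0.1   0.02  1.5  -0.    0.01]
```

Both cases in the box lie flat and stacked. L reads about 1.1 N, so it is the lightest. I'll carry it over.

Emit:
play_rows(
  steps=[
    [255,0,-10,10,0,0,0],
    [255,-3.6,-25,10,0.0024,-0.0303,-0.0234],
    [255,-3.7,-35,8,0.0024,-0.0303,-0.0234],
    [255,-3.7,-38,0,0.0024,-0.0303,-0.0234],
    [255,-3.7,-38,0,0.0024,-0.0303,-0.0234],
    [255,-3.7,-38,0,0.0024,-0.0303,-0.0234],
    [255,-3.7,-38,0,0.0024,-0.0303,-0.0234],
    [255,-3.7,-38,0,0.0024,-0.0303,-0.0234],
    [255,-3.7,-38,0,0.0024,-0.0303,-0.0234],
    [255,-3.6,-38,0,0.0024,-0.0303,-0.0234],
    [255,-3.6,-35,0,0.0024,-0.0303,-0.0234],
    [255,-3.6,-30,0,0.0024,-0.0303,-0.0234],
    [255,-3.6,-25,0,0.0024,-0.0303,-0.0234],
    [255,-3.6,-18,-5,0.0024,-0.0303,-0.0234],
    [255,-3.2,-10.3,-5,0.0024,-0.0303,-0.0234],
    [255,0,0,-5,0,0,0],
    [255,0,0,0,0,0,0],
    [255,0,0,0,0,0,0],
    [255,0,0,0,0,0,0],
  ],
)

```text
t: 29.95
tool_pos: [0.4834, -0.1835, 0.2102]
tool_rot: [2.066, 1.891, 0.407]
force: [0.2, 0.0, -0.9]
grip_width: 0.0527
```

```bash
python3 - <<'E'
from h import *
t=vision.camera("top"); cv2.imwrite('pics/t10.png',t)
x0,y0,k=325,160,6
z=cv2.convertScaleAbs(cv2.resize(t[y0:y0+100,x0:x0+90],None,fx=k,fy=k,interpolation=cv2.INTER_CUBIC),alpha=.9)
o=env.get_obs(); R=Ro.from_rotvec(o['tool_rot']).as_matrix(); p=o['tool_pos']
for xx in(-.027,.027):
  q=(proj("top",[p+R@[xx,.055,.003-.025]])[0]-[x0,y0]+.5)*k-.5; cv2.circle(z,tuple(int(round(v)) for v in q),3,(0,0,255),-1)
cv2.imwrite('pics/o7.png',z)
delta(boxpt((-.008,0,.053)),Rplace()); print(Rbox().T@(o['tool_pos']-boxpt((0,0,0))))
E
```

```text
t 30.0 pos [ 0.4834 -0.1836  0.2102] d mm [  43.8   -4.8 -105.1] turn [-0.      0.0038 -0.0012] F [-0.36 -0.49 -3.05] w 0.0526 j [-0.78 -0.7  -0.67  1.27  0.27 -0.65]
[-0.005378    0.00088561  0.16687852]
```

View pics/o7.png

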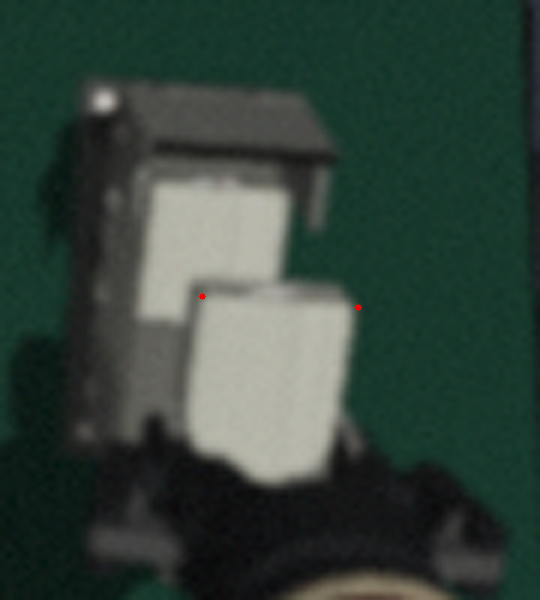

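Emit:
play_rows(
  steps=[
    [255,3.5,-0.5,-9,0,0,0],
    [255,5.5,-0.6,-13.7,0,0,0],
    [255,8,-0.8,-18.3,0,0,0],
    [255,8,-0.8,-18.3,0,0,0],
    [255,7,-0.8,-17,0,0,0],
    [255,5,-0.5,-12,0,0,0],
    [255,2.8,-0.3,-6.4,0,0,0],
    [255,1.2,-0.2,-4,0,0,0],
    [255,0,0,0,0,0,0],
    [255,0,0,0,0,0,0],
  ],
)

```text
t: 31.0
tool_pos: [0.5243, -0.1887, 0.1117]
tool_rot: [2.067, 1.889, 0.407]
force: [-0.1, -0.2, -1.8]
grip_width: 0.0525
```

Emit:
play_rows(
  steps=[
    [255,0.8,0,-1.8,0,0,0],
    [255,0.4,0,-0.9,0,0,0],
    [255,0,0,0,0,0,0],
  ],
)

```text
t: 31.3
tool_pos: [0.5253, -0.1886, 0.1085]
tool_rot: [2.067, 1.889, 0.407]
force: [0.1, 0.1, -0.9]
grip_width: 0.0526
```

```bash
python3 - <<'E'
from h import *
o=env.get_obs(); print(Rbox().T@(o['tool_pos']-boxpt((0,0,0))), Rbox().T@o['force'],o['force'],o['wrist_torque'])
E
```

```text
[-0.00828974 -0.0003703   0.05684165] [-0.27225952  0.14939927 -0.86869696] [ 0.11862342  0.13930136 -0.90421425] [ 0.04473248  0.44110757 -0.04094421]
```

Emit:
play_rows(
  steps=[
    [255,0.6,0,-1.4,0,0,0],
    [255,0.2,0,-0.5,0,0,0],
    [255,0,0,0,0,0,0],
  ],
)

```text
t: 31.6
tool_pos: [0.5261, -0.1885, 0.1064]
tool_rot: [2.068, 1.889, 0.407]
force: [0.2, -0.7, -1.3]
grip_width: 0.0526
```

Emit:
play_rows(
  steps=[
    [255,0.3,0,-0.7,0,0,0],
    [255,0,0,0,0,0,0],
  ],
)

```text
t: 31.8
tool_pos: [0.5264, -0.1885, 0.1057]
tool_rot: [2.068, 1.889, 0.407]
force: [-0.1, -1.0, -2.0]
grip_width: 0.0527
```

Emit:
play_rows(
  steps=[
    [255,0.2,0,-0.5,0,0,0],
    [255,0,0,0,0,0,0],
  ],
)

```text
t: 32.0
tool_pos: [0.5266, -0.1885, 0.1053]
tool_rot: [2.068, 1.889, 0.407]
force: [-0.6, 0.4, -1.7]
grip_width: 0.0527
```

Emit:
play_rows(
  steps=[
    [255,0.2,0,-0.5,0,0,0],
    [255,0,0,0,0,0,0],
  ],
)

```text
t: 32.2
tool_pos: [0.5269, -0.1886, 0.1049]
tool_rot: [2.068, 1.889, 0.407]
force: [0.4, -0.7, -0.5]
grip_width: 0.0534
```

Emit:
play_rows(
  steps=[
    [255,0.2,0,-0.5,0,0,0],
    [255,0,0,0,0,0,0],
  ],
)

```text
t: 32.4
tool_pos: [0.5269, -0.1886, 0.1049]
tool_rot: [2.068, 1.889, 0.407]
force: [-7.0, 1.7, 5.4]
grip_width: 0.0529
```

Emit:
play_rows(
  steps=[
    [255,0.2,0,-0.5,0,0,0],
    [255,0,0,0,0,0,0],
  ],
)

```text
t: 32.6
tool_pos: [0.5269, -0.1885, 0.1048]
tool_rot: [2.068, 1.889, 0.406]
force: [-12.8, 3.6, 11.9]
grip_width: 0.0529
```

Contact. I'll ease off by 0.7 mm, release, retract and move aside.

Emit:
play_rows(
  steps=[
    [255,-0.3,0,0.7,0,0,0],
    [255,0,0,0,0,0,0],
    [120,0,0,0,0,0,0],
    [90,0,0,0,0,0,0],
    [0,0,0,0,0,0,0],
    [0,0,0,0,0,0,0],
    [0,0,0,0,0,0,0],
    [0,0,0,0,0,0,0],
    [0,-4.1,0.4,9.1,0,0,0],
    [0,-8.1,0.7,18.3,0,0,0],
    [0,-10.2,0.9,22.8,0,0,0],
    [0,-10.2,0.9,22.8,0,0,0],
    [0,-10.2,0.9,22.8,0,0,0],
    [0,0,15,0,0,0,0],
    [0,0,35,0,0,0,0],
    [0,0,45,0,0,0,0],
    [0,0,45,0,0,0,0],
    [0,0,45,0,0,0,0],
    [0,0,45,0,0,0,0],
    [0,0,45,0,0,0,0],
  ],
)

```text
t: 34.6
tool_pos: [0.4928, 0.0914, 0.2018]
tool_rot: [2.074, 1.896, 0.401]
force: [0.7, -0.6, 0.1]
grip_width: 0.0855
```

Emit:
play_rows(
  steps=[
    [0,0,45,0,0,0,0],
    [0,0,45,0,0,0,0],
    [0,0,45,0,0,0,0],
    [0,0,20,0,0,0,0],
    [0,0,0,0,0,0,0],
    [0,0,0,0,0,0,0],
  ],
)

```text
t: 35.2
tool_pos: [0.4927, 0.2446, 0.2013]
tool_rot: [2.074, 1.898, 0.399]
force: [-0.3, -1.1, 0.0]
grip_width: 0.0855
```

```bash
python3 - <<'E'
from h import *
t=vision.camera("top"); s=vision.camera("scene"); cv2.imwrite('pics/t11.png',t); cv2.imwrite('pics/s11.png',s)
x0,y0,k=325,160,6
z=cv2.resize(t[y0:y0+95,x0:x0+65],None,fx=k,fy=k,interpolation=cv2.INTER_CUBIC)
for xx in(-.063,.047):
 for yy in(-.027,.027):
  q=(proj("top",[boxpt((xx,yy,.075))])[0]-[x0,y0]+.5)*k-.5; cv2.circle(z,tuple(int(round(v)) for v in q),3,(0,0,255),-1)
w=cv2.resize(s[150:245,320:385],None,fx=k,fy=k,interpolation=cv2.INTER_CUBIC)
cv2.imwrite('pics/o8.png',np.hstack([z,w]))
o=env.get_obs(); print(o['tool_pos'],o['force'],o['t'])
E
```

```text
[0.49318967 0.24347653 0.20157301] [0.4440841  0.27129877 0.52386   ] 35.3
```

View pics/o8.png

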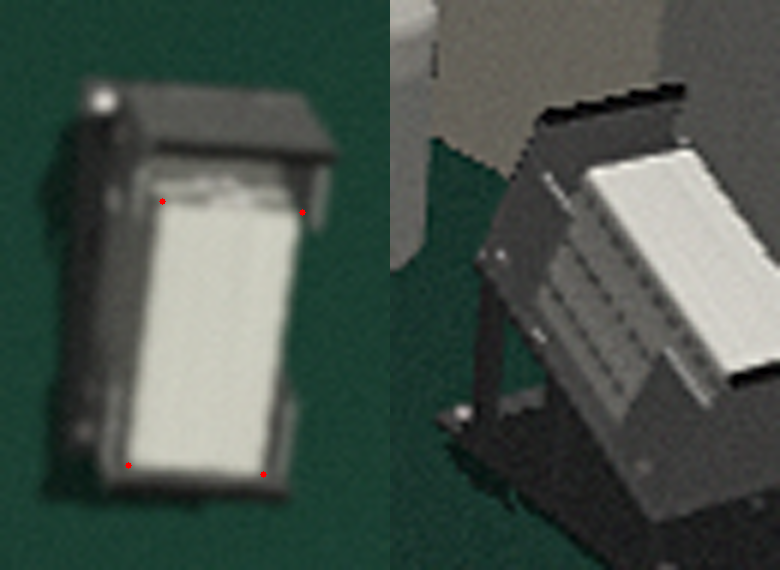

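View pics/s11.png

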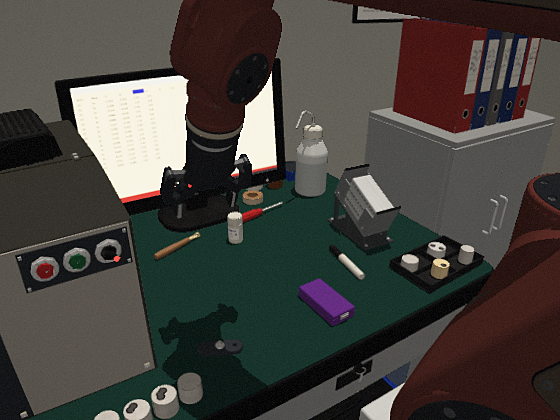

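All three cases are stacked flat in the box, and the top one's corners match the predicted pixels. The jar (235,228), pen (347,262) and brush (177,245) haven't moved, and the arm is clear.

```bash
python3 -c "
from plant import env
print(env.sign_off())"
```

```text
the job is handed in; nothing more can be done
None
```

All three cases are stacked in the tilted box in the right order by weight, and the job was handed in at about 35 s. The sign-off reports no verdict, so the result rests on my own checks.

| Case | Weight felt on lifting | Place in the box |
|---|---|---|
| Middle of the row | about 7.7 N (heaviest) | on the floor |
| Right | about 4.1–4.5 N (middle) | on the heaviest |
| Left | about 1–1.5 N; single readings ran from 0.9 to 3 N (lightest) | on top |

I lowered each case until the force reading showed contact, then eased off about 1 mm and released it.

**Last checks:**
- **Stack:** both camera views show the three cases flat. The top case's corners came within about 2 mm of where I expected, with its centre about 8 mm down the slope (22 mm allowed).
- **Bystanders and arm:** the jar, marker, brush and purple case look unmoved, and the open gripper is well clear with no load on it.

**Small disagreements:**
- The heaviest case seems to have slid a few mm down the slope after release.
- The second case met the first about 1 mm earlier than expected. I allowed for that when placing the third.

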